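# Hang a cleaned parts basket on the drying rack and shut the keeper bar

## Task

Hang the watch-parts cleaning basket by its wire bail on the drying rack's hook and let go of it, then swing the rack's hinged keeper bar shut across the front of the hook until it clicks fully home in its detent. Leave the jar, the loupe and the watch tray where they are.

Things in the scene. Friction and masses are not known exactly. Their poses are not given: they have to be found in the camera images.
- rack: White metal drying rack, fixed, its front (-x) to the robot. Origin on the bench straight under the hook seat; x from front to back, y to the left as seen from the robot, z up. Two 20 mm posts at y = +-95, x = 110 mm. Aluminium side arms at y = +-95, 20 mm wide, x = -62 to 110, top 193 mm high; the left one bears the keeper bar's hinge, the right one its catch.
- shelf_edge (a point): Middle of the lower front edge of the rack's upper wire shelf (8 mm bars along y), 25 mm behind and 103 mm above the hook seat. It spans +-113 mm in y and 115 mm back from here, over the hook: to get at the hook the gripper must lean back (fingers pointing forward and down, 25 to 40 degrees from vertical, in the rack's x-z plane).
- catch (a point): Top of the sprung steel ball (16 mm) that is the keeper bar's detent, 210 mm above the bench, on the right arm at rack x = -49.5, y = -80 mm. Behind it stands the bar's stop: x = -30 to -22, y = -98 to -72 mm, top 221 mm high.
- hook_seat (a point): Top of the steel hook's level arm, 190 mm above the bench, where the bail should hang. The hook is an 8 mm round bar coming forward (-x of the rack) from a rail 100 mm behind. 18 mm in front of this point it turns up into the tip, whose front is 28 mm in front of and whose top is 20 mm above this point. Axes as the rack's.
- keeper (a joint): Keeper bar angle, rad. 0: shut across the rack's front (hard stop); grows as the free end swings to the robot, then left; at q it points from the hinge along (-sin q, -cos q) in rack x, y. Swings level, stays where left (friction 0.03 N m). From 0.14 to 0.03 it rides over the sprung ball (3 to 6 N at the peg); then the ball snaps up in front and holds it at 0.
- keeper_hinge (a point): Upright hinge axis of the keeper bar at the rack's left, at mid height of the bar (214 mm above the bench; rack x = -38, y = +95 mm). The bar is plain steel, 12 mm thick, 14 mm high (207 to 221 mm above the bench), and reaches 190 mm from the hinge.
- keeper_peg (a point): Centre of the top of the upright round peg on the keeper bar, by which it is pushed: 14 mm diameter, 150 mm from the hinge axis, from the bar's top (221 mm) to 262 mm above the bench.
- basket: Round aluminium cleaning basket, 86 mm across, 50 mm high, 0.13 to 0.25 kg, open at the top, with a wire bail and a black grip tab on top. Origin at the centre of its underside; z up; the bail stands in its y-z plane.
- bail_top (a point): Middle of the 6 mm wire at the peak of the bail, under the tab: 118 mm above the basket's underside. The bail's legs stand at y = +-44.5 mm up to 95 mm, from where it slopes up to the peak. Hung, this point lies 3 mm above the top of the hook's arm.
- tab (a point): Point to grip on the basket's flat black plastic tab, 146 mm above its underside: the tab is 12 mm thick (along the basket's y, so the fingers close along y), 20 mm wide along x, from 116 to 164 mm above the underside.
- jar: Bystander: closed amber glass jar, 64 mm across, 95 mm high. Origin at the centre of its underside.
- loupe: Bystander: black eye loupe standing on its small end, up to 52 mm across, 60 mm high. Origin at the centre of its underside.
- tray: Bystander: red tray with white compartments and three watches, 130 x 170 x 28 mm. Origin at the centre of its underside.
Not all that is in view belongs to the job. Of the things that look like the basket, take the one that is farthest from the robot's base at the start.

How it is judged:
By the outcome, as a careful person would: the job done as asked, in the order asked, and still so for the second after the job is handed in, with the robot touching nothing.
It also fails if it takes over 58 s, if anything falls off the work surface, if the arm or the gripper's body presses on something with over 40 N, if the wrist force passes 120 N, or if a joint passes its speed limit or range.

## Robot

A 6-joint arm with a two-finger parallel gripper is mounted at the origin on the work surface. World frame = base frame: x ahead of the robot, y to its left, z up, the work surface at z = 0. Lengths are in m, angles in rad, forces in N, time in s.
With the tool pointing down it reaches from about 0.35 to 0.775 m from the base axis. Payload 7.3 kg.
Tool frame: the origin (TCP) lies at the very end of the fingers, on their centre line; the grasp point (between the pads) lies 19 mm behind it; z points along the fingers, y is the direction in which the jaws open and shut (so a half turn about z gives the same grasp; the last joint's range is limited). The gripper opens to 92 mm and grips with 3 to 60 N. Pads are 19 mm wide; open, the fingers measure 130 mm over their backs; the gripper's body (75 mm by 190 mm) begins 47 mm behind the grasp point.
Start: joints at [0.988, 0.342, 1.524, -0, 1.275, -0.146], TCP at [0.222, 0.476, 0.227] pointing down, gripper open.
Joint ranges: [-2.53, 2.53], [-0.77, 2.02], [0.04, 2.7], [-1, 4.14], [0.28, 2.66], [-3.11, 3.11]. Speed limits (rad/s): [2.57, 2.57, 3.14, 3.14, 3.14, 3.14].

## Interface

Orientations are given as a unit quaternion [w, x, y, z].
In Python, from rig import bot gives the robot as it stands. The module is installed in compiled form; this text tells all that it offers.
- The arm moves only by the tool carry_out, never from a script. Its argument "plan" is a list of rows, each a list of 3 entries, a list of its own where there are three numbers: the finger opening in mm, from 0 to 91.8, then the shift along the tool's x, y, z in mm, then the turn, a rotation vector about the tool's x, y, z in rad. A call has 1 to 12 rows; each row shifts and turns the commanded pose from where the row before left it, along the tool's axes as they then stand; what a row does not reach is not made up. A row lasts 1/8 s, in which the tool goes at most 62.5 mm and 10.7 degrees, less where a joint would pass 70% of its speed; a pose out of reach is approached as far as the arm can. A call is refused whole if a number of a shift passes 62.5 or a number of a turn 0.188, either way. A call with a gripper value outside its range is refused whole. The fingers move at their own pace and stop on an object; the grip force is fixed at half the most. Time passes only in rows, so rows that do not move let the fingers close. It gives the time, the measured TCP pose, the force and the opening at its end, in the units of the state.
- bot.sense(): the state, without advancing time (a new reading comes with each control period).
- bot.camera(name): name is "scene" or "side" or "wrist"; returns a dict with "image" (400x640x3 uint8, red, green, blue), "fov_y" (degrees; the focal length in pixels is half the picture's height over the tangent of half this angle, whatever the lens; pixels are square), "cx", "cy" (the principal point, pixels), "distortion" ([k1, k2, p1, p2, k3] as OpenCV has them; the pictures are not rectified), "world_from_camera" (4x4, takes a point from camera to world coordinates); the wrist camera has in their place "tool_from_camera" (4x4, takes a point from camera to tool coordinates, whose origin is the TCP and whose axes are the flange's). Camera axes: x right, y up, looking along -z (the intrinsics and any distortion apply to the point x, -y, -z); pixel columns grow to the right and rows downward; lengths in m; the calibration is good to about 2 mm. A picture is of the moment at which its call begins: read the wrist's pose just before it. There is no depth.
- bot.job_done(): hands the job in, once; it reports no verdict.
Trained networks look in the newest picture that a camera, given by its name, has taken for a name from the list of things; names that differ only in an ending like _2 or _b are one class to them, and where a whole thing is asked for, a point or a joint stands for the part that bears it (a point fixed in the world has none). Each returns a list of dicts, best first, with "conf" (0 to 1); they miss things now and then, are a little off and sometimes report something else, mostly with a low value. They report only what shows in the picture. A call takes as long as a camera call. They do not tell look-alikes from the thing itself.
- bot.look_for(query, camera): "point" ([column, row] in pixels, amid what is visible of it).
The state is a dict: "t": time; "joints": joint angles; "dq": joint speeds; "joint_efforts": joint torques, N m; "ee_pos": TCP position; "tcp_rot": TCP orientation; "wrist_force": force on the tool from outside, world axes, zero at the start; "moment": the same for the moment, N m; "opening": opening from 0.0 (shut) to 1.0 (fully open).
Only numpy, scipy, OpenCV 4.12 (cv2) and the standard library are available. Lean on these libraries where they do the work, as an engineer would, in place of code of your own. Each camera call takes 0.05 s, during which the arm holds its last target. There are 200 camera calls.

## Working session

There is one attempt and no reset: what is moved stays moved. The work goes in short steps, Python scripts to look and compute and a tool call to move; the robot and the scene stay as the last step left them, time stands still between calls to the robot, and variables do not carry over. Pictures are saved under pics/ and viewed, about 8 in all and at most 12, crops included, and the job is handed in when it is done.

Besides the shell and the picture viewer there is one more tool, called after "Request:" as a command line: name --argument value ..., lists and objects as JSON in quotes. carry_out: Moves the arm, as the interface text tells. Its arguments: {"type":"object","properties":{"plan":{"type":"array"}},"required":["plan"]}

```bash
mkdir -p pics
cat > h.py <<'E'
import numpy as np, cv2
from rig import bot
def cam(name):
    s=bot.sense(); c=bot.camera(name)
    if name=="wrist":
        from scipy.spatial.transform import Rotation as R
        q=s["tcp_rot"]; T=np.eye(4); T[:3,:3]=R.from_quat([q[1],q[2],q[3],q[0]]).as_matrix(); T[:3,3]=s["ee_pos"]
        c["W"]=T@c["tool_from_camera"]
    else: c["W"]=np.array(c["world_from_camera"])
    f=200/np.tan(np.radians(c["fov_y"])/2)
    c["K"]=np.array([[f,0,c["cx"]],[0,f,c["cy"]],[0,0,1.]]); c["D"]=np.array(c["distortion"],float)
    return c
def ray(c,p):
    u=cv2.undistortPoints(np.array([[p]],float),c["K"],c["D"])[0,0]
    d=c["W"][:3,:3]@np.array([u[0],-u[1],-1]); return c["W"][:3,3],d/np.linalg.norm(d)
def atz(c,p,z):
    o,d=ray(c,p); return o+d*(z-o[2])/d[2]
def proj(c,P):
    P=np.atleast_2d(P); q=(P-c["W"][:3,3])@c["W"][:3,:3]; q=q*[1,-1,-1]
    return cv2.projectPoints(q,np.zeros(3),np.zeros(3),c["K"],c["D"])[0][:,0]
def tri(rs):
    A=0;b=0
    for o,d in rs:
        M=np.eye(3)-np.outer(d,d); A=A+M; b=b+M@o
    x=np.linalg.solve(A,b); return x,[np.linalg.norm((np.eye(3)-np.outer(d,d))@(x-o)) for o,d in rs]
def save(c,n): cv2.imwrite("pics/"+n+".png",c["image"][:,:,::-1])
E
cat > a.py <<'E'
from h import *
np.set_printoptions(precision=4,suppress=True)
s=bot.sense(); print(s)
for n in ["scene","side"]:
    c=cam(n); save(c,n+"0"); print(n,c["W"][:3,3],c["fov_y"],c["D"])
    for q in ["basket","bail_top","tab","hook_seat","shelf_edge","catch","keeper_hinge","keeper_peg","jar","loupe","tray"]:
        print(q,[(np.round(r["point"],1).tolist(),round(r["conf"],2)) for r in bot.look_for(q,n)])
i=[cv2.imread(f"pics/{n}0.png") for n in ["scene","side"]]
E
python3 a.py
```

```text
{'t': 0.0, 'joints': array([ 0.988 ,  0.3427,  1.525 , -0.    ,  1.2754, -0.146 ]), 'dq': array([-0.0005,  0.0002, -0.0007,  0.0011, -0.001 ,  0.0015]), 'joint_efforts': array([ -0.002 , -43.1233, -24.4218,   0.0717,   0.0559,  -0.0002]), 'ee_pos': array([0.2218, 0.4754, 0.226 ]), 'tcp_rot': array([-0.0003,  0.2167,  0.9762, -0.0007]), 'wrist_force': array([ 0.2007,  0.4534, -0.0158]), 'moment': array([-0.0216, -0.0024,  0.0076]), 'opening': 0.9996009861813281}
scene [0.7963 0.6666 0.7983] 43.3758730346819 [-0.0459  0.      0.      0.      0.    ]
basket [([404.9, 251.5], 0.74), ([335.3, 223.9], 0.69), ([376.0, 192.5], 0.64)]
bail_top [([409.8, 252.5], 0.76), ([336.8, 222.0], 0.65), ([376.9, 190.4], 0.59), ([261.1, 269.5], 0.33)]
tab [([408.4, 253.3], 0.94), ([336.8, 223.1], 0.73), ([376.1, 192.8], 0.67)]
hook_seat [([259.8, 269.7], 0.74)]
shelf_edge [([259.5, 272.3], 0.79), ([335.8, 222.7], 0.43)]
catch [([301.9, 216.3], 0.47)]
keeper_hinge [([258.2, 271.5], 0.95)]
keeper_peg [([396.5, 265.9], 0.91)]
jar [([324.0, 165.6], 0.93)]
loupe []
tray [([277.8, 196.0], 0.62)]
side [ 0.2155 -0.6216  0.9183] 51.862286963000145 [-0.1056  0.      0.      0.      0.    ]
basket [([315.8, 262.6], 0.69), ([288.9, 315.3], 0.69), ([255.9, 236.2], 0.63)]
bail_top [([319.2, 261.6], 0.92), ([252.7, 236.2], 0.88), ([286.8, 312.7], 0.74)]
tab [([318.5, 264.3], 0.74), ([254.4, 236.1], 0.7), ([287.4, 314.8], 0.63)]
hook_seat [([344.8, 132.5], 0.91)]
shelf_edge [([340.7, 134.3], 0.71)]
catch []
keeper_hinge [([318.4, 264.2], 0.72), ([332.6, 130.2], 0.57)]
keeper_peg [([256.9, 133.5], 0.79)]
jar [([356.4, 344.6], 0.87)]
loupe [([355.4, 243.3], 0.94)]
tray [([398.8, 301.3], 0.66)]
```

View pics/scene0.png

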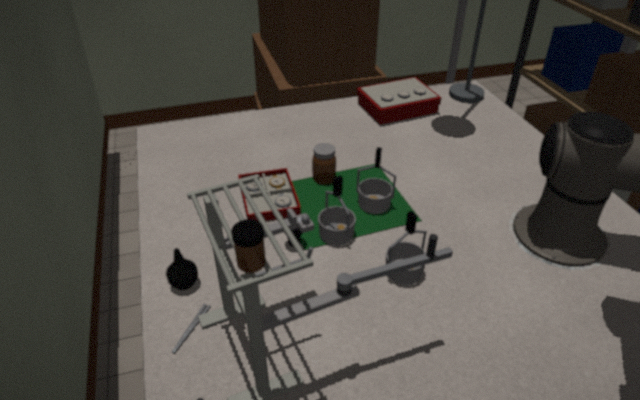

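View pics/side0.png

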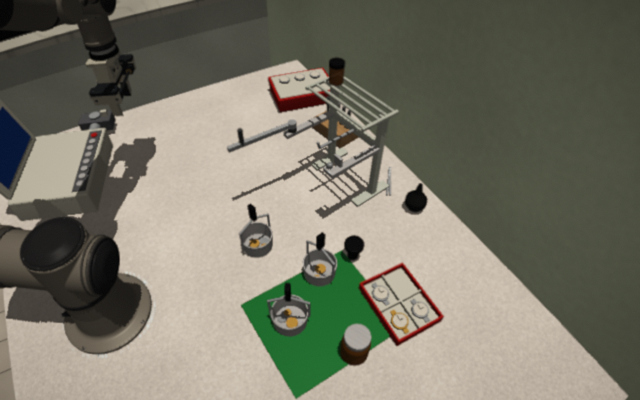

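Both views show three baskets. The one farthest from the base is at scene (336,225) and side (320,265). The rack's keeper bar is open towards the robot: peg at scene (432,245) and side (241,136), hinge near scene (345,284) and side (292,126). I'll zoom in on the rack for its pose.

```bash
cat > b.py <<'E'
import cv2,numpy as np
a=cv2.imread("pics/scene0.png")[165:335,180:460]; b=cv2.imread("pics/side0.png")[50:220,220:420]
g=lambda i:cv2.convertScaleAbs(i,alpha=1.5,beta=10)
A=cv2.resize(g(a),None,fx=2.85,fy=1.75*1.0) if 0 else cv2.resize(g(a),None,fx=2.8,fy=2.8,interpolation=cv2.INTER_CUBIC)
B=cv2.resize(g(b),None,fx=3.4,fy=3.4,interpolation=cv2.INTER_CUBIC)
cv2.imwrite("pics/cA.png",A);cv2.imwrite("pics/cB.png",B)
E
python3 b.py
python3 - <<'E'
from h import *
np.set_printoptions(precision=4,suppress=True)
a=cam("scene");b=cam("side")
for n,p,q in [("peg",(432,237),(241,130)),("hinge",(344,279),(292,123)),("far tab top",(337,179),(320,235)),("t2",(378,149),(288,285)),("t3",(411,214),(252,207))]:
    print(n,*tri([ray(a,p),ray(b,q)]))
print(bot.sense()['t'])
E
```

```text
peg [0.4589 0.1636 0.2586] [np.float64(0.0006513629977359398), np.float64(0.0006513629977358368)]
hinge [0.6064 0.1719 0.2177] [np.float64(3.6209799560074766e-06), np.float64(3.620979955868849e-06)]
far tab top [ 0.5079 -0.1517  0.1597] [np.float64(0.0009779689939855255), np.float64(0.0009779689939855756)]
t2 [ 0.383  -0.2314  0.1637] [np.float64(0.0006290663492436047), np.float64(0.0006290663492437027)]
t3 [0.4061 0.     0.1601] [np.float64(4.658672415146477e-05), np.float64(4.658672415135377e-05)]
1.3
```

View pics/cA.png

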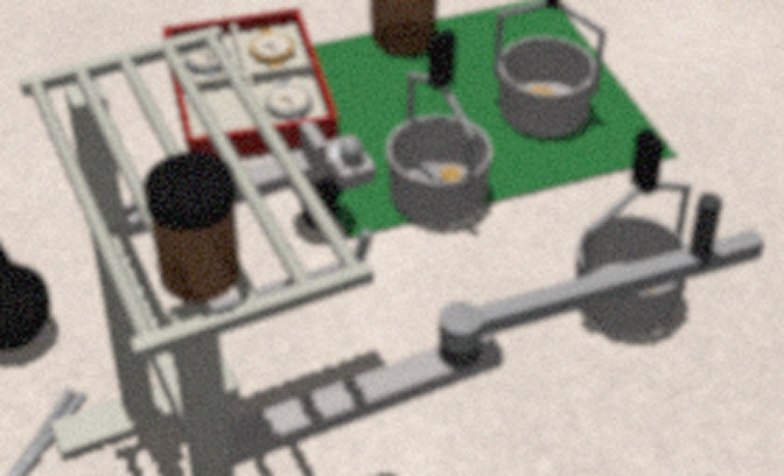

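View pics/cB.png

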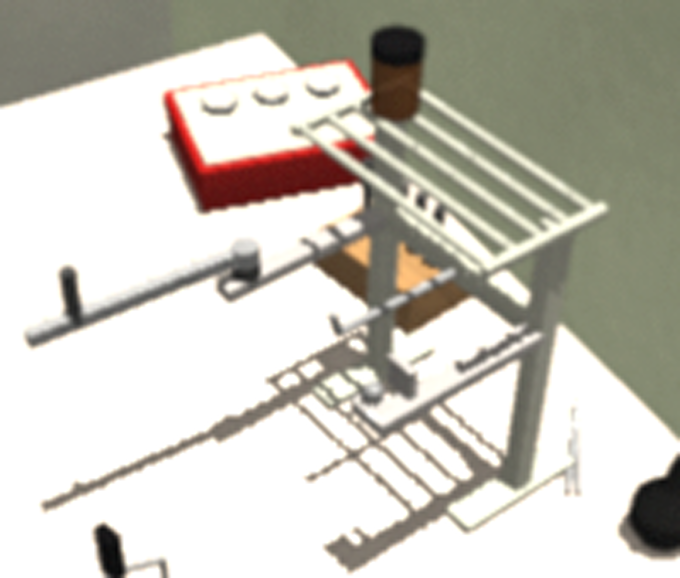

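```bash
cat > fit.py <<'E'
from h import *
from scipy.optimize import least_squares
np.set_printoptions(precision=4,suppress=True)
a=cam("scene");b=cam("side")
def peg(q): return [-.038-.15*np.sin(q),.095-.15*np.cos(q),.262]
L=[("FL",[.027,.113,.299],(308.6,260.7),(307.6,88.2)),("FR",[.027,-.113,.299],(256.8,178.6),(363.5,128.2)),
("BL",[.14,.113,.299],(232.9,286.4),None),("BR",[.14,-.113,.299],(191.4,196),(397.4,111.2)),
("peg",None,(432.9,235.7),(240,129.4)),("tip",[-.024,0,.209],(310.4,250),(319.1,143.5)),("ball",[-.0495,-.08,.209],None,(329.4,164.1)),("hinge",[-.038,.095,.224],(344,279),(292,123))]
def f(v,full=False):
    x,y,t,q=v;r=[];c,s=np.cos(t),np.sin(t);out=[]
    for n,P,pa,pb in L:
        P=np.array(P if P else peg(q)); W=[x+c*P[0]-s*P[1],y+s*P[0]+c*P[1],P[2]]
        for C,p in ((a,pa),(b,pb)):
            if p is not None:
                e=proj(C,W)[0]-p; r+=list(e); out.append((n,e))
    return out if full else np.array(r)
R=least_squares(f,[.63,.08,0,1.5],loss='soft_l1');print(R.x)
for n,e in f(R.x,True): print(n,e)
E
python3 fit.py
```

```text
[0.6568 0.0835 0.136  1.6476]
FL [1.1442 1.9551]
FL [-0.5778 -2.0418]
FR [-0.843 -3.951]
FR [0.8277 1.5648]
BL [-2.8873  2.4169]
BR [-1.7733 -4.3696]
BR [0.4281 1.4565]
peg [ 0.3468 -0.5593]
peg [-0.3118 -0.1871]
tip [ 0.6326 -3.1686]
tip [-1.7015 -1.6722]
ball [-0.3765 -1.1757]
hinge [ 0.3715 -2.5229]
hinge [-0.2308 -1.9449]
```

The crops show the shelf, hook tip, ball catch and peg clearly. The rack pose is good to a few mm: seat near (0.657, 0.084), yaw 0.136, keeper at about 1.65 rad. Next I'll plan a wrist-camera view over the far basket.

```bash
cat > p.py <<'E'
from h import *
from scipy.spatial.transform import Rotation as R, Slerp
def cur():
    s=bot.sense(); q=s["tcp_rot"]; return np.array(s["ee_pos"]),R.from_quat([q[1],q[2],q[3],q[0]]),s
def tool(yaw,lean):  # fingers point along (cos yaw, sin yaw) leaned by lean from down; jaws along left of yaw
    f=np.array([np.cos(yaw),np.sin(yaw),0]); y=np.array([-np.sin(yaw),np.cos(yaw),0])
    z=np.sin(lean)*f-np.array([0,0,np.cos(lean)]); return R.from_matrix(np.c_[np.cross(y,z),y,z])
def rows(p0,R0,p1,R1,n,open_):
    sl=Slerp([0,1],R.concatenate([R0,R1])); P=p0;Q=R0;out=[]
    for k in range(1,n+1):
        pk=p0+(p1-p0)*k/n; Rk=sl(k/n)
        d=Q.inv().apply(pk-P)*1000; w=(Q.inv()*Rk).as_rotvec()
        d=np.round(d,1); w=np.round(w,4); P=P+Q.apply(d/1000); Q=Q*R.from_rotvec(w)
        out.append([open_,d.tolist(),w.tolist()])
    print(str(out).replace(" ","")); print("end",np.round(P,4)); return P,Q
E
python3 - <<'E'
from p import *
np.set_printoptions(precision=3,suppress=True)
c=bot.camera("wrist"); print(c["fov_y"],c["tool_from_camera"])
p,r,s=cur()
T=np.array(c["tool_from_camera"]); R1=tool(.136,0)
# camera axis through tab
tab=np.array([.508,-.152,.14]); o=R1.apply(T[:3,3]); d=R1.apply(-T[:3,2]); 
h=.31+o[2]-tab[2]; p1=tab-d*(h/-d[2])-o; print(p1,d)
rows(p,r,p1,R1,12,60)
a=cam("scene")
for q in [(327.1,192.9),(347.9,213.2)]: print(atz(a,q,.095))
E
```

```text
58.16781267416044 [[ 0.001  0.953  0.303  0.083]
 [ 1.    -0.001  0.     0.001]
 [ 0.     0.303 -0.953 -0.158]
 [ 0.     0.     0.     1.   ]]
[ 0.487 -0.155  0.31 ] [ 0.3    0.041 -0.953]
[[60,[-42.2,-38.3,-6.9],[0.0,0.0,-0.0477]],[60,[-40.4,-40.3,-7.0],[0.0,0.0,-0.0478]],[60,[-38.4,-42.2,-6.9],[0.0,0.0,-0.0477]],[60,[-36.3,-44.0,-7.0],[0.0,0.0,-0.0477]],[60,[-34.2,-45.6,-6.9],[0.0,0.0,-0.0478]],[60,[-31.9,-47.3,-6.9],[0.0,0.0,-0.0477]],[60,[-29.7,-48.7,-7.0],[0.0,0.0,-0.0477]],[60,[-27.4,-50.0,-6.9],[0.0001,0.0,-0.0478]],[60,[-24.9,-51.3,-7.0],[-0.0,0.0,-0.0477]],[60,[-22.4,-52.5,-6.9],[-0.0,0.0,-0.0477]],[60,[-19.9,-53.4,-6.9],[-0.0,0.0,-0.0478]],[60,[-17.3,-54.4,-7.0],[-0.0,0.0,-0.0477]]]
end [ 0.487 -0.155  0.31 ]
[ 0.518 -0.191  0.095]
[ 0.496 -0.11   0.095]
```

Request:
carry_out --plan '[[60,[-42,-38,-7],[0,0,-0.048]],[60,[-40,-40,-7],[0,0,-0.048]],[60,[-38,-42,-7],[0,0,-0.048]],[60,[-36,-44,-7],[0,0,-0.048]],[60,[-34,-46,-7],[0,0,-0.048]],[60,[-32,-47,-7],[0,0,-0.048]],[60,[-30,-49,-7],[0,0,-0.048]],[60,[-27,-50,-7],[0,0,-0.048]],[60,[-25,-51,-7],[0,0,-0.048]],[60,[-22,-52,-7],[0,0,-0.048]],[60,[-20,-53,-7],[0,0,-0.047]],[60,[-17,-54,-7],[0,0,-0.047]]]'

```text
t: 3.0
ee_pos: [0.4863, -0.1546, 0.3111]
tcp_rot: [0.0, -0.069, 0.998, 0.0]
wrist_force: [1.0, 0.7, 0.4]
opening: 0.656
```

Run:
```python
from p import *
np.set_printoptions(precision=4,suppress=True)
p,r,s=cur(); print(s['t'],p,np.degrees(r.as_rotvec()))
c=cam("wrist"); save(c,"w1")
for q in ["tab","bail_top","basket"]:
    for k in bot.look_for(q,"wrist"): print(q,np.round(k["point"],1),k["conf"],atz(c,k["point"],.146))
```

```text
3.0 [ 0.4863 -0.1546  0.3111] [-12.4449 179.536    0.0057]
tab [324.  175.8] 0.87 [ 0.4815 -0.1533  0.146 ]
tab [469.5 110.4] 0.63 [ 0.4046 -0.0342  0.146 ]
tab [264.6  56.5] 0.6 [ 0.3859 -0.2174  0.146 ]
bail_top [262.7  56.9] 0.97 [ 0.3864 -0.219   0.146 ]
bail_top [320.9 177.6] 0.88 [ 0.4836 -0.1559  0.146 ]
bail_top [464.4 109. ] 0.56 [ 0.4041 -0.039   0.146 ]
basket [265.9  55.1] 0.82 [ 0.3846 -0.2165  0.146 ]
basket [469.8 110.1] 0.61 [ 0.4043 -0.034   0.146 ]
basket [320.9 176.9] 0.59 [ 0.4829 -0.156   0.146 ]
```

View pics/w1.png

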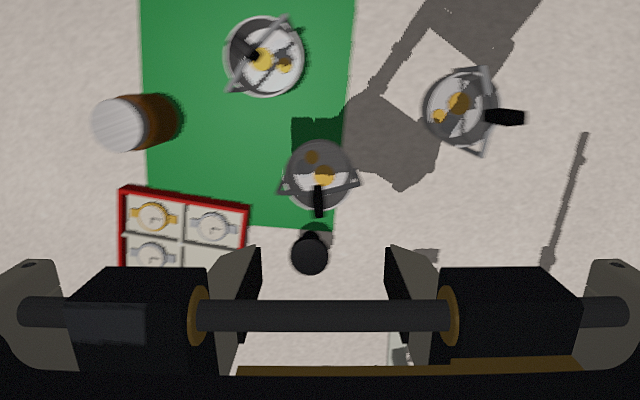

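The wrist picture shows the far basket at (320,175). Its bail shoulders are at about (279,191) and (360,183), the tab runs from (318,185) to (318,217), and the loupe is close beyond it at (310,255).

Run:
```python
from p import *
np.set_printoptions(precision=4,suppress=True)
p,r,s=cur(); c=cam("wrist")
g=cv2.cvtColor(c["image"],cv2.COLOR_RGB2GRAY)
m=(g<35).astype(np.uint8)[175:228,300:338]
for row in range(0,53,4):
    x=np.where(m[row])[0]; print(row+175, (x.min()+300,x.max()+300) if len(x) else None)
A=atz(c,(279,191),.095);B=atz(c,(360,183),.095); print(A,B,(A+B)/2,np.linalg.norm(A-B))
y=np.arctan2((B-A)[1],(B-A)[0])-np.pi/2; print("yaw",y)
print(atz(c,(318.5,217),.164),atz(c,(318,185),.116))
```

```text
175 None
179 None
183 None
187 (np.int64(314), np.int64(323))
191 (np.int64(313), np.int64(324))
195 (np.int64(312), np.int64(325))
199 (np.int64(312), np.int64(325))
203 (np.int64(312), np.int64(325))
207 (np.int64(313), np.int64(326))
211 (np.int64(313), np.int64(325))
215 (np.int64(314), np.int64(326))
219 None
223 (np.int64(318), np.int64(321))
227 None
[ 0.5157 -0.1958  0.095 ] [ 0.4951 -0.1105  0.095 ] [ 0.5054 -0.1532  0.095 ] 0.08771590312562808
yaw 0.23713288673792854
[ 0.5146 -0.1522  0.164 ] [ 0.4978 -0.1554  0.116 ]
```

Run:
```python
from p import *
p,r,s=cur()
R1=tool(.237,.55); z=R1.apply([0,0,1]); G=np.array([.5055,-.153,.148])+.019*z
P,Q=rows(p,r,G-.08*z,R1,5,50); rows(P,Q,G,R1,4,50); print(G)
```

```text
[[50,[2.4,-1.3,22.1],[-0.0053,-0.11,-0.0197]],[50,[4.8,-1.4,21.6],[-0.0053,-0.1101,-0.0197]],[50,[7.1,-1.4,21.0],[-0.0054,-0.11,-0.0196]],[50,[9.5,-1.4,20.1],[-0.0053,-0.1101,-0.0197]],[50,[11.7,-1.2,18.9],[-0.0053,-0.11,-0.0197]]]
end [ 0.4745 -0.1605  0.2   ]
[[50,[-0.0,0.0,20.0],[0.0,-0.0,-0.0]],[50,[-0.0,0.0,20.0],[0.0,-0.0,-0.0]],[50,[-0.0,0.0,20.0],[0.0,-0.0,-0.0]],[50,[-0.1,0.0,20.0],[0.0,-0.0,-0.0]]]
end [ 0.5152 -0.1507  0.1318]
[ 0.51515345 -0.15066831  0.13180203]
```

Request:
carry_out --plan '[[50,[2.4,-1.3,22],[-0.0053,-0.11,-0.0197]],[50,[4.8,-1.4,21.6],[-0.0053,-0.11,-0.0197]],[50,[7.1,-1.4,21],[-0.0053,-0.11,-0.0197]],[50,[9.5,-1.4,20],[-0.0053,-0.11,-0.0197]],[50,[11.7,-1.2,19],[-0.0053,-0.11,-0.0197]],[50,[0,0,20],[0,0,0]],[50,[0,0,20],[0,0,0]],[50,[0,0,20],[0,0,0]],[50,[0,0,20],[0,0,0]],[50,[0,0,0],[0,0,0]]]'

```text
t: 4.5
ee_pos: [0.5169, -0.148, 0.1348]
tcp_rot: [0.265, -0.115, 0.957, 0.033]
wrist_force: [0.1, -0.7, 0.5]
opening: 0.545
```

Run:
```python
from p import *
np.set_printoptions(precision=4,suppress=True)
p,r,s=cur(); print(p,r.as_matrix()[:,2],s["wrist_force"]); c=cam("wrist"); save(c,"w2")
R1=tool(.237,.55);print(R1.as_matrix()[:,2], (r.inv()*R1).as_rotvec())
for k in bot.look_for("tab","wrist"): print(k)
```

```text
[ 0.5169 -0.148   0.1348] [ 0.4996  0.1236 -0.8574] [ 0.0546 -0.6522  0.5395]
[ 0.5081  0.1227 -0.8525] [ 0.0029 -0.0094  0.0007]
{'point': [319.1, 135.9], 'conf': 0.9}
{'point': [599.9, 52.6], 'conf': 0.7}
{'point': [286.8, 223.6], 'conf': 0.36}
```

View pics/w2.png

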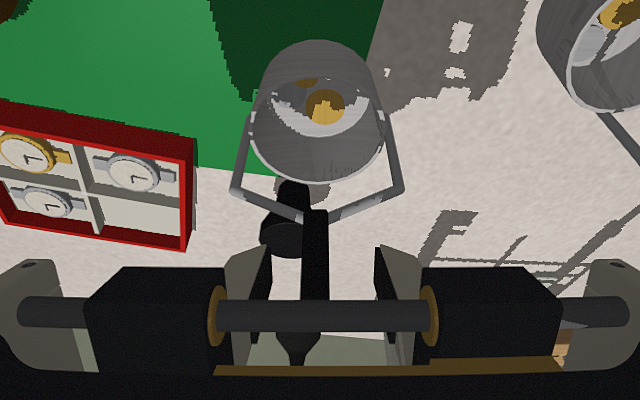

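The tab at (316,255) sits upright and centred between the pads, and the bail is symmetric. I'll close the fingers.

Request:
carry_out --plan '[[0,[0,0,0],[0,0,0]],[0,[0,0,0],[0,0,0]],[0,[0,0,0],[0,0,0]],[0,[0,0,0],[0,0,0]],[0,[0,0,0],[0,0,0]]]'

```text
t: 5.22
ee_pos: [0.517, -0.1502, 0.1353]
tcp_rot: [0.265, -0.113, 0.957, 0.032]
wrist_force: [-0.2, -0.8, 0.7]
opening: 0.13
```

Run:
```python
from p import *
np.set_printoptions(precision=4,suppress=True)
p,r,s=cur(); print(p,s["opening"]*92,s["wrist_force"])
# bail offset in tool frame: bail_top vs tcp
seat=np.array([.6568,.0835,.19]); f=np.array([np.cos(.136),np.sin(.136),0])
bail=np.array([.5055,-.153,.118]); d=r.inv().apply(p-bail)
R1=tool(.136,.55)
off=tool(.237,.55).apply(d); off=R1.apply(d); print("tcp-bail tool",d)
seatlift=np.array([0,0,.100])
P,Q=rows(p,r,p+[0,0,.15],r,4,0)
V=seat-.10*f+[0,0,.06]+off; print("V",V)
P,Q=rows(P,Q,V,R1,8,0)
```

```text
[ 0.517  -0.1502  0.1353] 11.987077382142628 [-0.2132 -0.8293  0.6625]
tcp-bail tool [-0.019  -0.     -0.0087]
[[0,[-19.3,0.0,-32.1],[0.0,0.0,0.0]],[0,[-19.3,0.0,-32.2],[0.0,0.0,0.0]],[0,[-19.4,0.1,-32.1],[0.0,0.0,0.0]],[0,[-19.3,-0.0,-32.2],[0.0,0.0,0.0]]]
end [ 0.517  -0.1502  0.2853]
V [0.5693 0.0715 0.2674]
[[0,[-9.8,25.4,8.6],[0.0066,-0.0011,0.0107]],[0,[-9.6,25.6,8.3],[0.0065,-0.0011,0.0106]],[0,[-9.3,25.7,8.3],[0.0066,-0.0011,0.0107]],[0,[-9.0,25.9,8.1],[0.0065,-0.001,0.0107]],[0,[-8.7,26.0,7.9],[0.0066,-0.0011,0.0107]],[0,[-8.4,26.2,7.7],[0.0066,-0.0011,0.0106]],[0,[-8.2,26.3,7.6],[0.0065,-0.0011,0.0107]],[0,[-7.8,26.5,7.5],[0.0066,-0.0011,0.0107]]]
end [0.5693 0.0716 0.2673]
```

Request:
carry_out --plan '[[0,[-19.3,0,-32],[0,0,0]],[0,[-19.3,0,-32],[0,0,0]],[0,[-19.3,0,-32],[0,0,0]],[0,[-19.3,0,-32],[0,0,0]],[0,[-9.8,25.4,8.6],[0.0066,-0.001,0.0107]],[0,[-9.6,25.6,8.3],[0.0066,-0.001,0.0107]],[0,[-9.3,25.7,8.3],[0.0066,-0.001,0.0107]],[0,[-9,25.9,8.1],[0.0066,-0.001,0.0107]],[0,[-8.7,26,7.9],[0.0066,-0.001,0.0107]],[0,[-8.4,26.2,7.7],[0.0066,-0.001,0.0107]],[0,[-8.2,26.3,7.6],[0.0066,-0.001,0.0107]],[0,[-7.8,26.5,7.5],[0.0066,-0.001,0.0107]]]'

```text
t: 6.72
ee_pos: [0.5692, 0.0726, 0.2659]
tcp_rot: [0.27, -0.065, 0.961, 0.018]
wrist_force: [-0.0, -1.2, -0.6]
opening: 0.13
```

Run:
```python
from p import *
np.set_printoptions(precision=4,suppress=True)
p,r,s=cur(); print(p,s["opening"]*92,s["wrist_force"],(r.inv()*tool(.136,.55)).as_rotvec())
I={}
for n in ["wrist","scene","side"]:
    c=cam(n); I[n]=c["image"][:,:,::-1]
    for q in ["bail_top","hook_seat","catch"]: print(n,q,[(np.round(k["point"],1).tolist(),round(k["conf"],2)) for k in bot.look_for(q,n)])
g=lambda i,f:cv2.convertScaleAbs(cv2.resize(i,None,fx=f,fy=f,interpolation=cv2.INTER_CUBIC),alpha=1.4,beta=10)
w=g(I["wrist"],.625) ; a=g(I["scene"][170:300,220:353],3)[:350,:400]; b=g(I["side"][85:202,250:383],3)[:350,:400]
top=np.hstack([a[:350,:399],b[:350,:399]]); bot_=np.zeros((250,798,3),np.uint8); bot_[:,:400]=w[:250,:400]
cv2.imwrite("pics/c3.png",np.vstack([top,bot_]))
```

```text
[0.5692 0.0726 0.2659] 11.95588073743292 [-0.04   -1.2408 -0.5556] [-0.0001 -0.0022 -0.0005]
wrist bail_top []
wrist hook_seat [([468.1, 179.6], 0.75)]
wrist catch [([204.9, 215.3], 0.94)]
scene bail_top [([350.6, 249.2], 0.91), ([411.4, 255.0], 0.72), ([376.9, 207.9], 0.67)]
scene hook_seat [([258.6, 268.9], 0.98)]
scene catch [([304.3, 217.0], 0.47)]
side bail_top [([257.4, 236.1], 0.93), ([287.0, 309.6], 0.8), ([294.9, 166.8], 0.68)]
side hook_seat [([346.9, 133.2], 0.97)]
side catch []
```

View pics/c3.png

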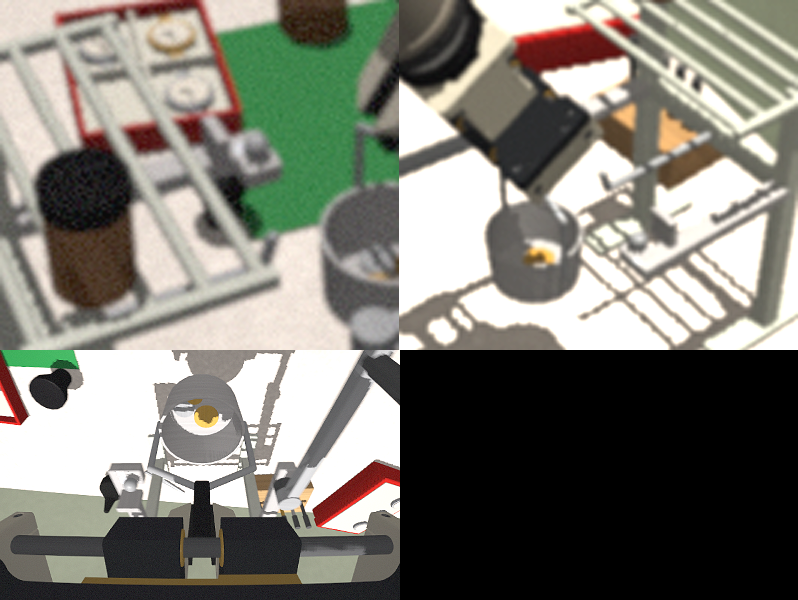

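The basket hangs level in the grip in front of the hook. The wrist view shows the catch ball at about (208,217) and the hinge cap at about (464,224). The hook tip is at scene (310,249) and side (319,144). I'll refine the rack pose with these points.

```bash
cat > fit2.py <<'E'
from p import *
from scipy.optimize import least_squares
np.set_printoptions(precision=4,suppress=True)
C={n:cam(n) for n in ["wrist","scene","side"]}
O=[("ball",[-.0495,-.08,.208],"wrist",(207,216.5)),("ball",[-.0495,-.08,.208],"side",(329.2,165)),
("hinge",[-.038,.095,.224],"wrist",(464,224)),("hinge",[-.038,.095,.224],"scene",(344.5,279)),("hinge",[-.038,.095,.224],"side",(292,123)),
("tip",[-.024,0,.209],"scene",(310.2,249.5)),("tip",[-.024,0,.209],"side",(319.2,144.3)),
("FL",[.027,.113,.299],"scene",(308.6,260.7)),("FL",[.027,.113,.299],"side",(307.6,88.2)),("FR",[.027,-.113,.299],"scene",(256.8,178.6)),("FR",[.027,-.113,.299],"side",(363.5,128.2))]
def f(v,full=False):
    x,y,t=v;c,s=np.cos(t),np.sin(t);out=[]
    for n,P,k,p in O:
        W=[x+c*P[0]-s*P[1],y+s*P[0]+c*P[1],P[2]]; e=proj(C[k],W)[0]-p
        out.append((n,k,e))
    return out if full else np.concatenate([e for _,_,e in out])
r=least_squares(f,[.657,.083,.13],loss='soft_l1'); print(r.x)
for o in f(r.x,True): print(*o)
x,res=tri([ray(C["scene"],(310.2,249.5)),ray(C["side"],(319.2,144.3))]); print("tip",x,res)
x,res=tri([ray(C["wrist"],(464,224)),ray(C["scene"],(344.5,279)),ray(C["side"],(292,123))]); print("hinge",x,res)
x,res=tri([ray(C["wrist"],(207,216.5)),ray(C["side"],(329.2,165))]); print("ball",x,res)
E
python3 fit2.py
```

```text
[0.6565 0.0843 0.1281]
ball wrist [-0.5224  0.7642]
ball side [-0.7551 -1.9046]
hinge wrist [-0.0057 23.3902]
hinge scene [-0.111  -1.9419]
hinge side [-0.3064 -2.2161]
tip scene [ 1.1929 -2.3396]
tip side [-2.0988 -2.6341]
FL scene [0.8743 2.372 ]
FL side [-0.5087 -2.2209]
FR scene [-0.1046 -3.9298]
FR side [0.3149 1.618 ]
tip [0.6353 0.0775 0.2012] [np.float64(0.0015099040729945697), np.float64(0.0015099040729946182)]
hinge [0.6037 0.1725 0.2139] [np.float64(0.006449317324640685), np.float64(0.003050617824103967), np.float64(0.0043513163661028495)]
ball [ 0.6199 -0.0027  0.2036] [np.float64(0.0016805954401710485), np.float64(0.0016805954401711092)]
```

Run:
```python
from p import *
p,r,s=cur(); d=np.array([-.019,0,-.0087]); yaw=.13
seat=np.array([.6565,.0825,.19]); f=np.array([np.cos(yaw),np.sin(yaw),0]); R1=tool(yaw,.55); off=R1.apply(d)
b=p-r.apply(d)-seat; print("bail rel",b@f,b@[-f[1],f[0],0],b[2])
P,Q=rows(p,r,seat-.06*f+[0,0,.034]+off,R1,3,0)
P,Q=rows(P,Q,seat-.008*f+[0,0,.034]+off,R1,4,0)
rows(P,Q,seat-.008*f+[0,0,.010]+off,R1,3,0)
```

```text
bail rel -0.09920524471410211 0.0001287508559741398 0.059497974711942125
[[0,[-6.7,-0.1,14.1],[0.0009,-0.0001,0.0016]],[0,[-6.7,-0.1,14.0],[0.0008,-0.0002,0.0016]],[0,[-6.7,-0.1,14.1],[0.0009,-0.0001,0.0016]]]
end [0.6085 0.0763 0.2414]
[[0,[-11.1,-0.0,6.8],[-0.0,-0.0,-0.0]],[0,[-11.1,-0.0,6.8],[-0.0,-0.0,-0.0]],[0,[-11.1,-0.0,6.8],[-0.0,-0.0,-0.0]],[0,[-11.0,-0.0,6.8],[-0.0,-0.0,-0.0]]]
end [0.6601 0.083  0.2413]
[[0,[4.2,-0.0,6.8],[-0.0,-0.0,-0.0]],[0,[4.1,-0.0,6.8],[-0.0,-0.0,-0.0]],[0,[4.2,-0.0,6.9],[-0.0,-0.0,-0.0]]]
end [0.6601 0.083  0.2173]
```

Request:
carry_out --plan '[[0,[-6.7,0,14],[0.001,0,0.0016]],[0,[-6.7,0,14],[0.001,0,0.0016]],[0,[-6.7,0,14],[0.001,0,0.0016]],[0,[-11,0,6.8],[0,0,0]],[0,[-11,0,6.8],[0,0,0]],[0,[-11,0,6.8],[0,0,0]],[0,[-11,0,6.8],[0,0,0]],[0,[0,0,0],[0,0,0]]]'

```text
t: 8.48
ee_pos: [0.6605, 0.0835, 0.2413]
tcp_rot: [0.271, -0.063, 0.96, 0.017]
wrist_force: [-0.8, -0.1, -1.8]
opening: 0.131
```

Request:
carry_out --plan '[[0,[4.2,0,6.8],[0,0,0]],[0,[4.2,0,6.8],[0,0,0]],[0,[4.2,0,6.8],[0,0,0]],[0,[0,0,0],[0,0,0]]]'

```text
t: 8.98
ee_pos: [0.6605, 0.0834, 0.2172]
tcp_rot: [0.272, -0.062, 0.96, 0.017]
wrist_force: [6.9, -0.1, -4.2]
opening: 0.13
```

Run:
```python
from p import *
np.set_printoptions(precision=4,suppress=True)
p,r,s=cur(); d=np.array([-.019,0,-.0087]); yaw=.13
seat=np.array([.6565,.0825,.19]); f=np.array([np.cos(yaw),np.sin(yaw),0]); b=p-r.apply(d)-seat
print("bail rel",b@f,b@[-f[1],f[0],0],b[2],s["wrist_force"],s["moment"])
a=cam("scene");b=cam("side")
g=lambda i:cv2.convertScaleAbs(cv2.resize(i[:,:,::-1],None,fx=4,fy=4,interpolation=cv2.INTER_CUBIC),alpha=1.4,beta=10)
cv2.imwrite("pics/c4.png",np.hstack([g(a["image"][190:330,260:360]),g(b["image"][90:230,280:380])]))
```

```text
bail rel -0.007513336632782829 0.00035037894898008195 0.009834993647227924 [ 6.8608 -0.115  -4.2065] [ 0.0765 -0.4653 -0.0302]
```

View pics/c4.png

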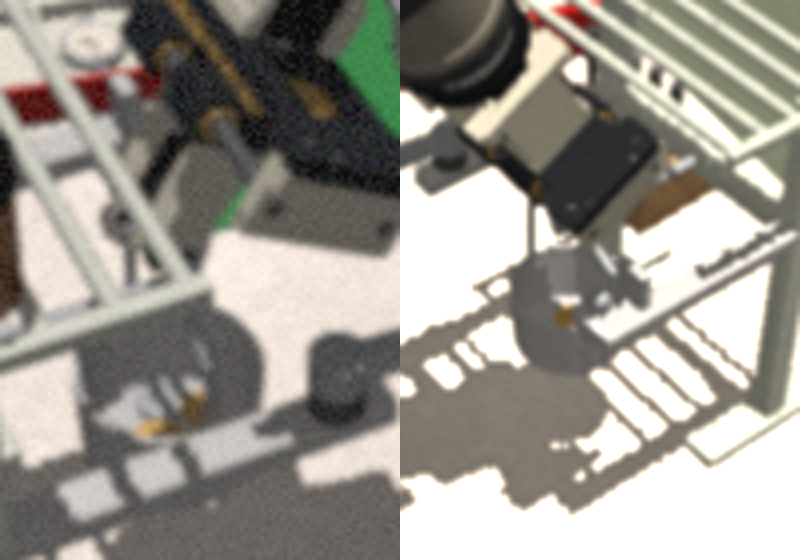

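The crop is dim, but the gripper and basket are at the hook. The +x force of 6.9 N fits the 20 mm wide tab touching the rear of the tip, so I'll shift back to the true seat and then lower.

Request:
carry_out --plan '[[0,[-3.4,0,2.1],[0,0,0]],[0,[-3.4,0,2.1],[0,0,0]],[0,[0,0,0],[0,0,0]]]'

```text
t: 9.45
ee_pos: [0.6675, 0.0845, 0.2169]
tcp_rot: [0.27, -0.063, 0.961, 0.017]
wrist_force: [0.0, 0.8, -2.5]
opening: 0.13
```

Request:
carry_out --plan '[[0,[1,0,1.7],[0,0,0]],[0,[1,0,1.7],[0,0,0]],[0,[0,0,0],[0,0,0]]]'

```text
t: 9.82
ee_pos: [0.6674, 0.0845, 0.2129]
tcp_rot: [0.27, -0.063, 0.961, 0.018]
wrist_force: [0.3, -0.0, -1.8]
opening: 0.129
```

Request:
carry_out --plan '[[0,[1,0,1.7],[0,0,0]],[0,[0,0,0],[0,0,0]]]'

```text
t: 10.07
ee_pos: [0.6678, 0.0845, 0.2117]
tcp_rot: [0.271, -0.063, 0.96, 0.017]
wrist_force: [-0.9, 0.3, -0.5]
opening: 0.124
```

Request:
carry_out --plan '[[0,[1,0,1.7],[0,0,0]],[0,[0,0,0],[0,0,0]]]'

```text
t: 10.32
ee_pos: [0.6683, 0.0847, 0.2111]
tcp_rot: [0.272, -0.063, 0.96, 0.018]
wrist_force: [-3.3, 1.4, 5.5]
opening: 0.128
```

Request:
carry_out --plan '[[0,[1,0,1.7],[0,0,0]],[0,[0,0,0],[0,0,0]]]'

```text
t: 10.58
ee_pos: [0.6689, 0.085, 0.2108]
tcp_rot: [0.274, -0.063, 0.96, 0.018]
wrist_force: [-6.7, 1.2, 12.1]
opening: 0.129
```

Contact came at the expected seat height. I'll relax the preload and release.

Request:
carry_out --plan '[[0,[-1.7,0,-2.8],[0,0,0]],[40,[0,0,0],[0,0,0]],[40,[0,0,0],[0,0,0]],[40,[0,0,0],[0,0,0]],[40,[0,0,0],[0,0,0]]]'

```text
t: 11.2
ee_pos: [0.6677, 0.0845, 0.2104]
tcp_rot: [0.271, -0.063, 0.961, 0.017]
wrist_force: [0.2, -0.2, -0.2]
opening: 0.43
```

Request:
carry_out --plan '[[40,[0,0,-15],[0,0,0]],[40,[0,0,-25],[0,0,0]],[40,[0,0,-35],[0,0,0]],[40,[0,0,-40],[0,0,0]],[40,[0,0,-40],[0,0,0]],[40,[0,0,0],[0,0,0]]]'

```text
t: 11.95
ee_pos: [0.5873, 0.074, 0.3478]
tcp_rot: [0.275, -0.063, 0.959, 0.017]
wrist_force: [0.4, 1.1, -1.1]
opening: 0.436
```

Run:
```python
from p import *
np.set_printoptions(precision=4,suppress=True)
p,r,s=cur(); print(p,s["wrist_force"])
C={n:cam(n) for n in ["wrist","scene","side"]}
for n in C: print(n,[(q,np.round(k["point"],1).tolist(),round(k["conf"],2)) for q in ["tab","keeper_peg"] for k in bot.look_for(q,n)])
g=lambda i,f:cv2.convertScaleAbs(cv2.resize(i[:,:,::-1],None,fx=f,fy=f,interpolation=cv2.INTER_CUBIC),alpha=1.3,beta=8)
a=g(C["scene"]["image"][180:310,240:440],2);b=g(C["side"]["image"][90:220,230:430],2)
w=g(C["wrist"]["image"],.85); out=np.zeros((600,800,3),np.uint8); out[:260,:400]=a; out[:260,400:]=b; out[260:600,:544]=w[:340]
cv2.imwrite("pics/c5.png",out)
```

```text
[0.5873 0.074  0.3478] [ 0.3827  1.0564 -1.0888]
wrist [('tab', [327.6, 108.6], 0.62), ('keeper_peg', [468.8, 75.5], 0.76)]
scene [('tab', [408.4, 253.0], 0.96), ('tab', [376.9, 195.4], 0.89), ('tab', [298.8, 287.0], 0.81), ('tab', [256.9, 272.4], 0.48), ('keeper_peg', [398.8, 266.0], 0.9)]
side [('tab', [320.3, 158.6], 0.92), ('tab', [252.0, 234.6], 0.69), ('tab', [288.5, 315.5], 0.56), ('keeper_peg', [255.2, 135.8], 0.74)]
```

View pics/c5.png

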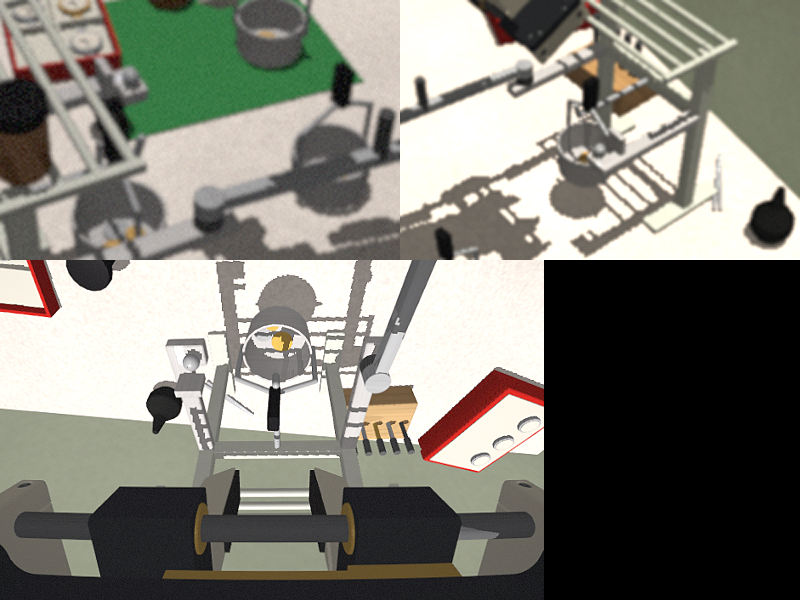

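The basket hangs upright on the hook (side crop, tab at (590,95)) and the gripper is clear of it. The keeper is still open, with the peg top at scene (432,236) and side (240,130). Next: grip the peg, lean 0.25, and follow the arc.

Run:
```python
from p import *
p,r,s=cur(); R1=tool(.13,.25); z=R1.apply([0,0,1])
a=cam("scene");b=cam("side"); x,e=tri([ray(a,(432.7,236)),ray(b,(240,129.7))]); print(x,e)
T=np.array([x[0],x[1],.250])+.019*z; print(T)
P,Q=rows(p,r,T+[0,0,.075],R1,5,60); rows(P,Q,T,R1,3,60)
```

```text
[0.45713231 0.16353305 0.26025283] [np.float64(2.916676412824354e-05), np.float64(2.9166764128142612e-05)]
[0.46179332 0.16414242 0.23159066]
[[60,[23.0,21.1,-5.7],[0.0,0.0596,0.0]],[60,[23.2,21.1,-4.4],[-0.0,0.0596,0.0001]],[60,[23.5,21.1,-3.0],[0.0,0.0596,-0.0]],[60,[23.6,21.2,-1.5],[0.0,0.0596,0.0]],[60,[23.7,21.1,-0.2],[0.0,0.0596,0.0001]]]
end [0.4618 0.1642 0.3066]
[[60,[6.2,-0.0,24.2],[0.0,0.0,-0.0]],[60,[6.2,-0.0,24.3],[0.0,0.0,-0.0]],[60,[6.1,-0.0,24.2],[0.0,0.0,-0.0]]]
end [0.4618 0.1642 0.2316]
```

Request:
carry_out --plan '[[60,[23,21,-5.7],[0,0.06,0]],[60,[23.2,21,-4.4],[0,0.06,0]],[60,[23.5,21,-3],[0,0.06,0]],[60,[23.6,21,-1.5],[0,0.06,0]],[60,[23.7,21,0],[0,0.06,0]],[60,[6.2,0,24.2],[0,0,0]],[60,[6.2,0,24.2],[0,0,0]],[60,[6.2,0,23],[0,0,0]],[60,[0,0,0],[0,0,0]]]'

```text
t: 13.62
ee_pos: [0.4605, 0.1633, 0.2319]
tcp_rot: [0.122, -0.065, 0.99, 0.008]
wrist_force: [0.3, -0.2, -0.8]
opening: 0.655
```

Run:
```python
from p import *
np.set_printoptions(precision=4,suppress=True)
p,r,s=cur(); print(p,s["wrist_force"],(r.inv()*tool(.13,.25)).as_rotvec())
c=cam("wrist"); cv2.imwrite("pics/w6.png",cv2.convertScaleAbs(c["image"][:,:,::-1],alpha=1.2))
print(bot.look_for("keeper_peg","wrist"))
```

```text
[0.4605 0.1633 0.2319] [ 0.2953 -0.1585 -0.7891] [-0.0005 -0.0044  0.0002]
[{'point': [325.3, 247.5], 'conf': 0.85}]
```

View pics/w6.png

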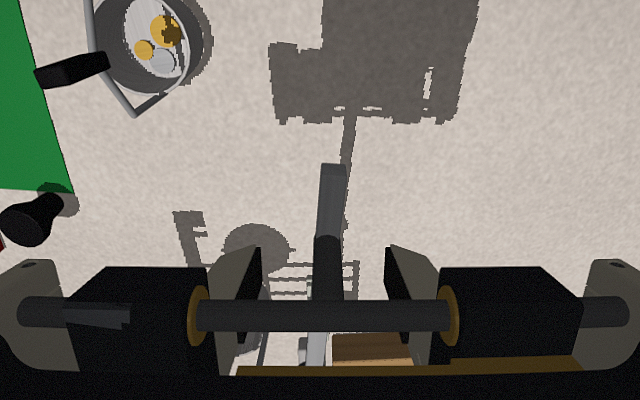

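The peg, at (327,265), is between the fingers. I'll close on it, then compute the arc.

Request:
carry_out --plan '[[0,[0,0,0],[0,0,0]],[0,[0,0,0],[0,0,0]],[0,[0,0,0],[0,0,0]],[0,[0,0,0],[0,0,0]],[0,[0,0,0],[0,0,0]]]'

```text
t: 14.35
ee_pos: [0.4615, 0.1635, 0.2335]
tcp_rot: [0.124, -0.065, 0.99, 0.008]
wrist_force: [-0.4, 0.6, 0.1]
opening: 0.158
```

```bash
cat > arc.py <<'E'
from p import *
import sys
np.set_printoptions(precision=4,suppress=True)
p,r,s=cur(); yaw=.13; H=np.array([.6065,.1723])
g=p-.019*r.apply([0,0,1]); v=g[:2]-H
f=np.array([np.cos(yaw),np.sin(yaw)]); l=np.array([-f[1],f[0]])
q=np.arctan2(-v@f,-v@l); rad=np.linalg.norm(v); print("q",q,"rad",rad,s["opening"]*92,s["wrist_force"])
q1,n=float(sys.argv[1]),int(sys.argv[2]); P=p;Q=r
for k in range(1,n+1):
    a=q+(q1-q)*k/n; rr=rad+(.15-rad)*k/n
    t=np.r_[H+rr*(-np.sin(a)*f-np.cos(a)*l),g[2]]+(p-g)
    d=np.round(Q.inv().apply(t-P)*1000,1); P=P+Q.apply(d/1000); print(d.tolist())
E
python3 arc.py 0.3 11
```

```text
q 1.6378729885115513 rad 0.1499723904202945 14.580196186875316 [-0.4391  0.5798  0.0837]
[0.1, -18.2, -0.0]
[-2.0, -18.1, 0.5]
[-4.2, -17.8, 1.1]
[-6.1, -17.0, 1.5]
[-8.2, -16.2, 2.1]
[-10.0, -15.0, 2.6]
[-11.7, -13.7, 3.0]
[-13.2, -12.1, 3.3]
[-14.5, -10.4, 3.7]
[-15.7, -8.4, 4.0]
[-16.5, -6.5, 4.2]
```

Request:
carry_out --plan '[[0,[0,-18,0],[0,0,0]],[0,[-2,-18,0.5],[0,0,0]],[0,[-4.2,-17.8,1.1],[0,0,0]],[0,[-6.1,-17,1.5],[0,0,0]],[0,[-8.2,-16.2,2.1],[0,0,0]]]'

```text
t: 14.98
ee_pos: [0.4938, 0.0798, 0.2338]
tcp_rot: [0.124, -0.065, 0.99, 0.008]
wrist_force: [-0.5, 1.9, 1.4]
opening: 0.148
```

Request:
carry_out --plan '[[0,[-10,-15,2.6],[0,0,0]],[0,[-11.7,-13.7,3],[0,0,0]],[0,[-13.2,-12,3.3],[0,0,0]],[0,[-14.5,-10.4,3.7],[0,0,0]],[0,[-15.7,-8.4,4],[0,0,0]],[0,[-16.5,-6.5,4.2],[0,0,0]],[0,[0,0,0],[0,0,0]]]'

```text
t: 15.85
ee_pos: [0.5882, 0.0254, 0.234]
tcp_rot: [0.126, -0.064, 0.99, 0.008]
wrist_force: [0.3, 3.9, 6.4]
opening: 0.145
```

```bash
python3 arc.py 0 6
```

```text
q 0.28451752927378454 rad 0.14926553991855349 13.29859741770927 [0.3424 3.8883 6.3617]
[-6.6, -1.9, 1.7]
[-6.7, -1.7, 1.7]
[-6.7, -1.2, 1.8]
[-6.8, -1.0, 1.7]
[-6.9, -0.6, 1.8]
[-6.9, -0.3, 1.8]
```

Request:
carry_out --plan '[[0,[-6.6,-1.2,1.7],[0,0,0]],[0,[-6.7,-1,1.7],[0,0,0]],[0,[-6.7,-1,1.7],[0,0,0]],[0,[-6.8,-1,1.7],[0,0,0]],[0,[-6.9,-0.5,1.8],[0,0,0]],[0,[-6.9,0,1.8],[0,0,0]],[0,[0,0,0],[0,0,0]]]'

```text
t: 16.73
ee_pos: [0.63, 0.0249, 0.2341]
tcp_rot: [0.126, -0.064, 0.99, 0.007]
wrist_force: [3.8, -2.8, 3.9]
opening: 0.145
```

```bash
python3 arc.py 0 1
```

```text
q 0.0035944393051833157 rad 0.14915810984340788 13.301844233593327 [ 3.8468 -2.7836  3.921 ]
[-0.5, -0.8, 0.1]
```

Request:
carry_out --plan '[[0,[-3,0,0.8],[0,0,0]],[0,[0,0,0],[0,0,0]]]'

```text
t: 16.98
ee_pos: [0.6326, 0.0252, 0.2341]
tcp_rot: [0.126, -0.064, 0.99, 0.007]
wrist_force: [3.5, -4.6, 4.0]
opening: 0.142
```

Request:
carry_out --plan '[[0,[-3,0,0.8],[0,0,0]],[0,[0,0,0],[0,0,0]]]'

```text
t: 17.23
ee_pos: [0.6352, 0.0256, 0.234]
tcp_rot: [0.125, -0.064, 0.99, 0.007]
wrist_force: [1.2, -5.8, 5.9]
opening: 0.141
```

```bash
python3 arc.py 0 1
```

```text
q -0.031453717997532674 rad 0.14923386123044957 12.967646075627673 [ 1.1671 -5.7596  5.8886]
[4.5, -0.8, -1.2]
```

The TCP went 5 mm past the nominal zero without a firm stop, so the pads may be sliding on the peg. I'll release, back off and measure the bar angle, then push from the front with closed fingers.

Request:
carry_out --plan '[[40,[0,0,0],[0,0,0]],[40,[0,0,0],[0,0,0]],[40,[0,0,0],[0,0,0]],[40,[0,0,0],[0,0,0]],[40,[20,0,-5],[0,0,0]],[40,[25,0,-6.4],[0,0,0]],[0,[25,0,-6.4],[0,0,0]],[0,[0,0,0],[0,0,0]],[0,[0,0,0],[0,0,0]],[0,[0,0,0],[0,0,0]]]'

```text
t: 18.48
ee_pos: [0.5633, 0.0177, 0.2333]
tcp_rot: [0.124, -0.065, 0.99, 0.008]
wrist_force: [0.1, 0.7, 0.8]
opening: 0.052
```

Run:
```python
from p import *
np.set_printoptions(precision=4,suppress=True)
p,r,s=cur(); print(p,s["opening"],s["wrist_force"])
C={n:cam(n) for n in ["wrist","scene","side"]}
for n in C: print(n,[(q,np.round(k["point"],1).tolist(),round(k["conf"],2)) for q in ["keeper_peg","catch"] for k in bot.look_for(q,n)])
q=0
for q in (0,.06,.14):
    P=np.array([-.038-.15*np.sin(q),.095-.15*np.cos(q)]);c,sn=np.cos(.13),np.sin(.13)
    W=[.6565+c*P[0]-sn*P[1],.083+sn*P[0]+c*P[1],.262]; print(q,W,[proj(C[n],W)[0] for n in C])
g=lambda i,f:cv2.convertScaleAbs(cv2.resize(i[:,:,::-1],None,fx=f,fy=f,interpolation=cv2.INTER_CUBIC),alpha=1.3,beta=8)
a=g(C["scene"]["image"][190:290,250:383],3)[:300,:399];b=g(C["side"]["image"][90:190,260:393],3)[:300,:399]
w=g(C["wrist"]["image"][60:260,50:450],1.5); out=np.zeros((600,800,3),np.uint8); out[:300,:399]=a; out[:300,400:799]=b; out[300:,:600]=w
cv2.imwrite("pics/c7.png",out)
```

```text
[0.5633 0.0177 0.2333] 0.052279159842823095 [0.1239 0.7207 0.8279]
wrist [('keeper_peg', [325.8, 342.3], 0.89), ('catch', [331.0, 338.7], 0.19)]
scene [('keeper_peg', [321.9, 249.6], 0.89)]
side [('keeper_peg', [332.5, 158.7], 0.47)]
0 [np.float64(0.6259505258829213), np.float64(0.023537998426138268), 0.262] [array([316.8434, 391.3474]), array([305.5065, 201.0822]), array([326.8763, 139.6754])]
0.06 [np.float64(0.6169968315905969), np.float64(0.022639632445364523), 0.262] [array([317.2284, 381.6601]), array([310.432 , 199.8155]), array([323.8954, 141.0595])]
0.14 [np.float64(0.605005429489842), np.float64(0.02227978242085668), 0.262] [array([319.4915, 367.904 ]), array([317.1191, 198.4263]), array([319.6919, 142.7282])]
```

View pics/c7.png

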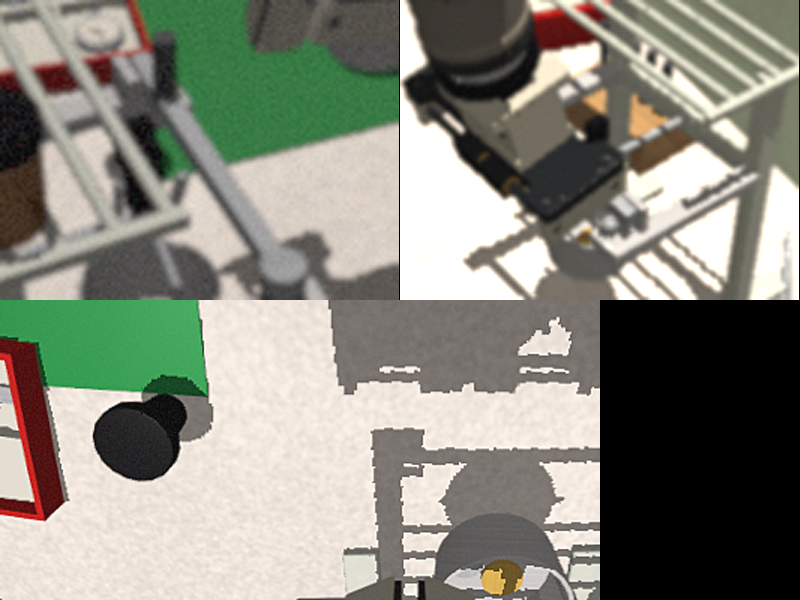

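In the scene crop the bar is across the front with the peg top at (305,202). The model gives (305.5,201) for q = 0 and (310,200) for q = 0.06, so it looks home. I'll confirm with a gentle push on the peg from the front against the hard stop.

Request:
carry_out --plan '[[0,[-19.4,0,5],[0,0,0]],[0,[-19.4,0,5],[0,0,0]],[0,[0,0,0],[0,0,0]]]'

```text
t: 19.3
ee_pos: [0.6029, 0.0229, 0.2329]
tcp_rot: [0.124, -0.065, 0.99, 0.008]
wrist_force: [0.6, 0.4, 0.5]
opening: -0.0
```

Request:
carry_out --plan '[[0,[-2.9,0,0.7],[0,0,0]],[0,[-2.9,0,0.7],[0,0,0]],[0,[0,0,0],[0,0,0]]]'

```text
t: 19.68
ee_pos: [0.6081, 0.0236, 0.2334]
tcp_rot: [0.124, -0.064, 0.99, 0.008]
wrist_force: [0.8, -0.7, -0.5]
opening: 0.002
```

Request:
carry_out --plan '[[0,[-2.9,0,0.7],[0,0,0]],[0,[0,0,0],[0,0,0]]]'

```text
t: 19.92
ee_pos: [0.6111, 0.024, 0.2333]
tcp_rot: [0.124, -0.065, 0.99, 0.008]
wrist_force: [0.1, 0.8, 1.4]
opening: 0.003
```

Request:
carry_out --plan '[[0,[-2.9,0,0.7],[0,0,0]],[0,[0,0,0],[0,0,0]]]'

```text
t: 20.18
ee_pos: [0.6125, 0.0243, 0.2331]
tcp_rot: [0.122, -0.065, 0.99, 0.008]
wrist_force: [-8.3, -1.7, 4.0]
opening: 0.002
```

Request:
carry_out --plan '[[0,[-2.9,0,0.7],[0,0,0]],[0,[0,0,0],[0,0,0]]]'

```text
t: 20.42
ee_pos: [0.6132, 0.0244, 0.2329]
tcp_rot: [0.12, -0.065, 0.991, 0.008]
wrist_force: [-20.0, -3.5, 9.5]
opening: 0.002
```

Request:
carry_out --plan '[[0,[-1.9,0,0.5],[0,0,0]],[0,[0,0,0],[0,0,0]]]'

```text
t: 20.68
ee_pos: [0.6135, 0.0244, 0.2327]
tcp_rot: [0.118, -0.065, 0.991, 0.008]
wrist_force: [-25.9, -3.9, 13.0]
opening: 0.006
```

The bar is hard against its stop: the force rose to 26 N without a snap-through, well over the detent's 3–6 N. I'll retreat and check everything.

Request:
carry_out --plan '[[0,[15,0,-4],[0,0,0]],[0,[30,0,-8],[0,0,0]],[0,[35,0,-25],[0,0,0]],[0,[35,0,-40],[0,0,0]],[0,[20,0,-50],[0,0,0]],[0,[0,0,-50],[0,0,0]],[0,[0,0,0],[0,0,0]]]'

```text
t: 21.55
ee_pos: [0.4468, 0.002, 0.376]
tcp_rot: [0.129, -0.064, 0.99, 0.007]
wrist_force: [0.1, -0.2, -0.5]
opening: 0.003
```

Run:
```python
from p import *
np.set_printoptions(precision=4,suppress=True)
p,r,s=cur(); print(p,s["wrist_force"],s["t"])
C={n:cam(n) for n in ["wrist","scene","side"]}
for n in C: print(n,[(q,np.round(k["point"],1).tolist(),round(k["conf"],2)) for q in ["keeper_peg","tab","jar","loupe","tray"] for k in bot.look_for(q,n)])
g=lambda i,f:cv2.convertScaleAbs(cv2.resize(i[:,:,::-1],None,fx=f,fy=f,interpolation=cv2.INTER_CUBIC),alpha=1.3,beta=8)
a=g(C["scene"]["image"][190:290,250:383],3)[:300,:399];b=g(C["side"]["image"][90:190,260:393],3)[:300,:399]
w=g(C["wrist"]["image"],.75); out=np.zeros((600,800,3),np.uint8); out[:300,:399]=a; out[:300,400:799]=b; out[300:,:480]=w
cv2.imwrite("pics/c8.png",out)
```

```text
[0.4468 0.002  0.376 ] [ 0.1296 -0.155  -0.5001] 21.55
wrist [('keeper_peg', [453.2, 284.4], 0.93), ('tab', [332.0, 50.6], 0.95), ('tab', [371.0, 238.9], 0.76), ('tab', [124.6, 15.7], 0.62), ('tab', [456.1, 283.0], 0.57), ('tab', [205.3, 182.4], 0.24), ('tab', [35.6, 70.2], 0.21), ('jar', [33.6, 72.2], 0.76), ('loupe', [207.8, 183.8], 0.84), ('tray', [99.4, 170.3], 0.6)]
scene [('keeper_peg', [325.4, 251.1], 0.94), ('tab', [297.9, 287.1], 0.94), ('tab', [406.6, 257.1], 0.67), ('tab', [376.4, 191.9], 0.56), ('jar', [321.5, 167.0], 0.55), ('jar', [295.4, 286.6], 0.47), ('loupe', [297.8, 233.3], 0.53)]
side [('keeper_peg', [313.3, 142.9], 0.98), ('keeper_peg', [353.3, 344.8], 0.36), ('tab', [254.0, 232.2], 0.74), ('tab', [286.8, 313.7], 0.74), ('tab', [319.6, 163.5], 0.55), ('jar', [355.2, 344.0], 0.76), ('jar', [317.5, 161.0], 0.37), ('loupe', [357.5, 244.6], 0.58), ('loupe', [319.0, 145.3], 0.16), ('tray', [398.4, 303.5], 0.61)]
```

View pics/c8.png

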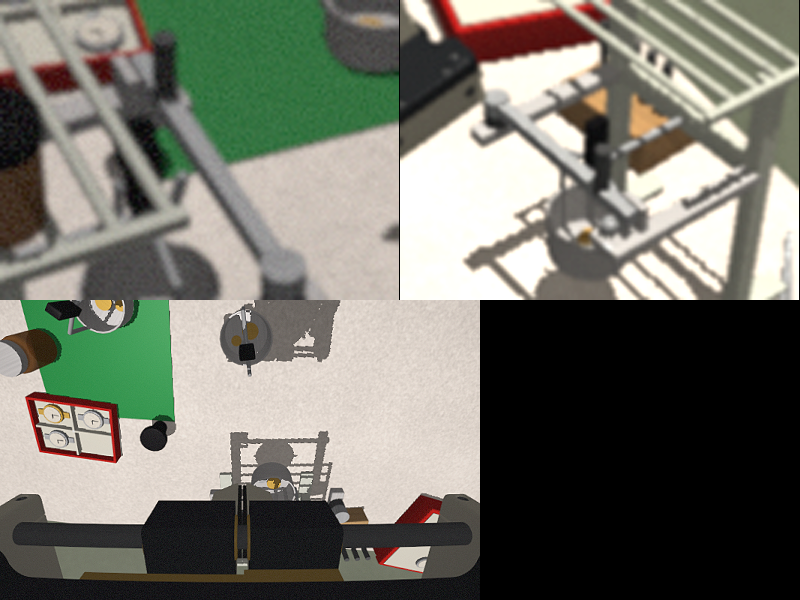

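The bar is shut against its stop, with the ball in front of it at side crop (610,222). The basket hangs on the hook, the bystanders are where they started, and the arm is clear.

```bash
python3 -c "
from rig import bot
print(bot.job_done())"
```

```text
the job is handed in; nothing more can be done
None
```

The basket farthest from the robot is hanging by its bail on the rack's hook and has been let go. The keeper bar is swung shut across the front of the hook. I handed the job in at about 21.7 s of the 58 s allowed, with the arm clear of everything.

**Basket:** I first set it down about 8 mm too far forward, and its tab pressed on the back of the hook tip with about 7 N. I moved it back and seated it. Contact then came at the expected height, and the last pictures show it hanging upright.

**Keeper bar:** I gripped the peg and swung the bar through its arc. The gripper then went about 5 mm past the nominal shut position without a firm stop, probably because the pads slid on the peg. I let go and pushed the peg from the front with closed fingers. It held against a hard stop up to 26 N with no snap-through, well above the detent's 3–6 N. The pictures show the bar at its stop with the ball in front of it.

**Other things:** The jar, loupe and tray are where they started in the pictures. In the last scene picture the network did not find the tray, but the tray shows in the side and wrist views.

**Disagreements:** My fit of the rack's position was 2–4 pixels off at some points. I also misread the hinge in one wrist picture (a 23-pixel mismatch) and took the position from the other points.

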